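# Change the feed gear of the vial-plate drive

## Robot

A 6-joint arm with a two-finger parallel gripper is mounted at the origin on the work surface. World frame = base frame: x ahead of the robot, y to its left, z up, the work surface at z = 0. Lengths are in m, angles in rad, forces in N, time in s.
With the tool pointing down it reaches from about 0.3 to 1 m from the base axis. Payload 5.1 kg.
Tool frame: the origin (TCP) lies midway between the tips of the shut fingers; the grasp point (between the pads) lies 19 mm behind it; z points along the fingers, y is the direction in which the jaws open and shut (so a half turn about z gives the same grasp; the last joint's range is limited). The gripper opens to 95 mm and grips with 3 to 60 N. Pads are 20 mm wide; open, the fingers measure 119 mm over their backs; the gripper's body (75 mm by 180 mm) begins 59 mm behind the grasp point.
Start: joints at [-1.211, 0.124, 1.65, -0, 1.367, -0.083], TCP at [0.278, -0.587, 0.215] pointing down, gripper open.
Joint ranges: [-2.61, 2.61], [-1.02, 2.33], [0.03, 2.71], [-1.35, 4.49], [0.32, 2.68], [-2.91, 2.91]. Speed limits (rad/s): [2.57, 2.57, 3.14, 3.14, 3.14, 3.14].

## Interface

Orientations are given as a unit quaternion [w, x, y, z].
In Python, from cell import * gives the robot as it stands.
- The arm moves only by the tool servo_tool, never from a script. Its argument "steps" is one flat list of numbers, 4 for each row, row after row: the shift along the tool's x, y, z in m, then the turn about the tool's z in rad. A call has 1 to 12 rows; each row is the pose to reach, as a shift and turn from the pose commanded when the call began, along the tool's axes at that moment; what a row does not reach only later rows make up. A row lasts 1/8 s, in which the tool goes at most 62.5 mm and 10.7 degrees, less where a joint would pass 70% of its speed; a pose out of reach is approached as far as the arm can. A call with a gripper value outside its range is refused whole. "gripper" is the opening, from -1 (shut) to 1 (fully open), set as the call begins (left out, the last holds). The fingers move at their own pace and stop on an object; "squeeze" is the grip in N (left out, the last holds). Time passes only in rows, so rows that repeat a pose let the fingers close. It gives the time, the measured TCP pose, the force and the opening at its end, in the units of the state.
- get_obs(): the state, without advancing time (a new reading comes with each control period).
- read_camera(name): name is "side" or "top"; returns (picture, depth): 400x640x3 uint8, red, green, blue; 400x640 float32, m along the optical axis (not along the pixel's ray), 0 where there is no reading.
- calibration(name): a dict with "fx", "fy", "cx", "cy" (pixels), "extrinsics" (4x4, takes a point from camera to world coordinates). Camera axes: x right, y down, z forward; pixel columns grow to the right and rows downward; lengths in m; the calibration is good to about 2 mm. A picture is of the moment at which its call begins. calibration takes no time and is no camera call.
- hand_in(): hands the job in, once; it reports no verdict.
Trained networks look in the newest picture that a camera, given by its name, has taken for a name from the list of things; names that differ only in an ending like _2 or _b are one class to them, and where a whole thing is asked for, a point or a joint stands for the part that bears it (a point fixed in the world has none). Each returns a list of dicts, best first, with "score" (0 to 1); they miss things now and then, are a little off and sometimes report something else, mostly with a low value. They report only what shows in the picture. A call takes as long as a camera call.
- search_frame(camera, query): "xy" ([column, row] in pixels, amid what is visible of it).
- pinpoint(camera, query): "xy" ([column, row] in pixels: a listed point, or the origin of a listed thing).
The state is a dict: "clock": time; "joint_positions": joint angles; "joint_velocities": joint speeds; "effort": joint torques, N m; "eef_pos": TCP position; "ee_rot": TCP orientation; "ft_force": force on the tool from outside, world axes, zero at the start; "torque": the same for the moment, N m; "width": finger opening in m.
Only numpy, scipy, OpenCV 4.12 (cv2) and the standard library are available. Lean on these libraries where they do the work, as an engineer would, in place of code of your own. Each camera call takes 0.05 s, during which the arm holds its last target.

## Task

On the vial-plate drive, push the gear lever with the fingertips through its H-gate into the slot marked by the blue disc, until it is fully home, without putting it home in any other coloured slot on the way. Only push it: do not pull the knob up and do not force it. Leave the vials, the pump bottle and the screwdriver alone.

Things in the scene. Friction and masses are not known exactly. Their poses are not given: they have to be found in the camera images.
- gearbox: dark blue-grey box fixed to the bench, 150 x 150 mm, 140 mm high, with an aluminium top plate (gate) and a stepper motor low on its +x side (80 mm high, reaching 200 mm from the centre). Origin: centre of its underside, on the bench; z up, x towards the motor; its yaw varies. Only the lever and the discs stand above the plate.
- gate_center (a point): middle of the gate, 140 mm above the gearbox's origin; axes as the gearbox's. Three columns along x, at y = -26, 0, +26 mm, 13 mm wide, end at x = +-29 mm; one cross slot along y at x = 0, 15 mm wide, joins them halfway and ends flush with the outer columns. Inner corners are rounded. So six slots: the four outer ones have a disc past their end, the two middle ones none.
- knob_center (a point): centre of the lever's black knob, an upright cylinder 30 mm across, 30 mm high, white dot on top; 195 mm above the bench when upright (underside 180 mm). In the gearbox's frame it is near x = +-34, y = +-37 mm when home in an outer slot, x = 0, y = +-37 mm at an end of the cross slot, a few mm lower than upright. The lever stays where it is left; moving it takes about 3 N at the knob.
- stick_at_gate (a point): point on the axis of the lever's steel stick (10 mm diameter) at the gate plate, 137 mm above the bench. The stick pivots 10 mm above the gearbox's origin, 185 mm below the knob centre, so the knob moves 1.46 times as far as this point. Fully home in an outer slot it is about 28 mm, seen from above, from the centre of that slot's disc.
- swing_fore (a joint): swing of the lever along the columns, rad: 0 in line with the cross slot, positive towards the gearbox's +x; about +0.187 or -0.187 when home in a slot. It starts anywhere along the middle column.
- swing_side (a joint): swing of the lever along the cross slot, rad: 0 in the middle column, positive towards the gearbox's +y; about +0.20 or -0.20 in the outer columns. A push of more than 45 N on the lever counts as forcing it.
- knob_lift (a joint): how far the knob is pulled up along its stick, m: 0 seated, at most 0.012; a spring holds it down with 8 N. It must stay down (below 0.006).
- blue_disc: blue disc, 24 mm across and 3 mm thick, fixed on the gearbox's top plate; origin at the centre of its underside, 140 mm above the bench. It marks the wanted slot. The four discs sit at x = +-52, y = +-26 mm in the gearbox's frame, each in line with an outer column, beyond the end of the slot it marks; which colour is where varies.
- red_disc: red disc, 24 mm across and 3 mm thick, fixed on the gearbox's top plate; origin at the centre of its underside, 140 mm above the bench. Marks another slot.
- yellow_disc: yellow disc, 24 mm across and 3 mm thick, fixed on the gearbox's top plate; origin at the centre of its underside, 140 mm above the bench. Marks another slot.
- green_disc: green disc, 24 mm across and 3 mm thick, fixed on the gearbox's top plate; origin at the centre of its underside, 140 mm above the bench. Marks another slot.
- vial_a: small clear jar-like vial with a blue cap, 28 mm across, 65 mm high, standing beside the gearbox on its +y side; origin at the centre of its underside
- vial_b: a second vial of the same kind
- pump_bottle: teal pump bottle with white pump, 60 mm across, 132 mm high, standing on the gearbox's -y side; origin at the centre of its underside
- driver: screwdriver lying on the bench on the gearbox's -y side, 160 mm long along its x

How it is judged:
By the outcome, as a careful person would: the job done as asked, in the order asked, and still so for the second after the job is handed in, with the robot touching nothing.
It also fails if it takes over 61 s, if anything falls off the work surface, if the arm or the gripper's body presses on something with over 40 N, if the wrist force passes 120 N, or if a joint passes its speed limit or range.

## Working session

There is one attempt and no reset: what is moved stays moved. The work goes in short steps, Python scripts to look and compute and a tool call to move; the robot and the scene stay as the last step left them, time stands still between calls to the robot, and variables do not carry over. Pictures are saved under pics/ and viewed, and the job is handed in when it is done.

Besides the shell and the picture viewer there is one more tool, called after ">>>" by a JSON object that holds its "method" and its "body". servo_tool: Moves the arm, as the interface text tells. Its arguments: {"type":"object","properties":{"steps":{"type":"array"},"gripper":{"type":"number"},"squeeze":{"type":"number"}},"required":["steps"]}

```bash
ls; mkdir -p pics
cat > h.py <<'E'
from cell import *
import numpy as np, cv2
def px2w(cam,uv,depth=None,z=None):
    c=calibration(cam);T=np.array(c["extrinsics"])
    r=np.array([(uv[0]-c["cx"])/c["fx"],(uv[1]-c["cy"])/c["fy"],1.])
    if z is not None:
        d=T[:3,:3]@r; depth=(z-T[2,3])/d[2]
    return T[:3,:3]@(r*depth)+T[:3,3]
def w2px(cam,p):
    c=calibration(cam);T=np.array(c["extrinsics"])
    q=T[:3,:3].T@(np.array(p)-T[:3,3])
    return np.array([c["fx"]*q[0]/q[2]+c["cx"],c["fy"]*q[1]/q[2]+c["cy"]])
E
python3 - <<'E'
from h import *
for c in("top","side"):
    im,d=read_camera(c); cv2.imwrite(f"pics/{c}0.png",im[:,:,::-1])
    print(c,np.round(calibration(c)["extrinsics"],3).tolist())
    for q,z in (("gate_center",.14),("knob_center",.195),("stick_at_gate",.137),("blue_disc",.14),("red_disc",.14),("yellow_disc",.14),("green_disc",.14)):
        for r in pinpoint(c,q)[:2]: print(q,round(r["score"],2),np.round(r["xy"],1),np.round(px2w(c,r["xy"],z=z),4))
o=get_obs();print(o)
E
```

```text
pics
top [[-0.158, -0.965, 0.208, 0.421], [-0.987, 0.156, -0.028, 0.042], [-0.005, -0.21, -0.978, 0.875], [0.0, 0.0, 0.0, 1.0]]
gate_center 0.69 [305.4 225.7] [0.5261 0.0599 0.14  ]
gate_center 0.64 [361.8 250.4] [ 0.4635 -0.0371  0.14  ]
knob_center 0.67 [306.  216.8] [0.5336 0.0551 0.195 ]
stick_at_gate 0.35 [310.7 235.6] [0.5063 0.0529 0.137 ]
blue_disc 0.27 [257.9 261.7] [0.4736 0.157  0.14  ]
red_disc 0.59 [325.  252.4] [0.4707 0.0313 0.14  ]
yellow_disc 0.44 [297.2 259. ] [0.4669 0.0842 0.14  ]
green_disc 0.66 [317.3 198. ] [0.5754 0.0293 0.14  ]
green_disc 0.55 [360.5 253.1] [ 0.459  -0.0338  0.14  ]
side [[-0.242, -0.78, 0.578, -0.003], [-0.97, 0.204, -0.131, 0.172], [-0.016, -0.592, -0.806, 0.955], [0.0, 0.0, 0.0, 1.0]]
gate_center 0.69 [315.8 218.7] [0.5265 0.0521 0.14  ]
gate_center 0.66 [319.5 197.6] [0.5774 0.0312 0.14  ]
knob_center 0.54 [314.9 201.1] [0.5321 0.0517 0.195 ]
stick_at_gate 0.71 [313.  220.1] [0.5265 0.0582 0.137 ]
blue_disc 0.59 [295.  204.6] [0.5727 0.0863 0.14  ]
blue_disc 0.5 [389.1 220.6] [ 0.4835 -0.0939  0.14  ]
red_disc 0.59 [333.7 240.2] [0.4668 0.0298 0.14  ]
{'clock': 0.8, 'joint_positions': array([-1.21059646e+00,  1.23805671e-01,  1.65026605e+00,  1.71685630e-05,
        1.36753937e+00, -8.25754054e-02]), 'joint_velocities': array([ 0.00150159, -0.00068782,  0.00030746, -0.00058397, -0.00181204,
        0.00014862]), 'effort': array([-8.66486403e-05, -4.17534149e+01, -3.60208511e+01,  7.75846699e-02,
        4.27044102e-02, -1.99778634e-05]), 'eef_pos': array([ 0.27848167, -0.5873144 ,  0.21467263]), 'ee_rot': array([-1.02915028e-05,  9.75594067e-01,  2.19581912e-01,  7.05137617e-06]), 'ft_force': array([-0.09414815,  0.37850751, -0.10091474]), 'torque': array([-0.0276016 , -0.03635114, -0.00591996]), 'width': 0.09472665673960803}
```

Run:
```python
import cv2
for c in("top","side"):
    im=cv2.imread(f"pics/{c}0.png"); cv2.imwrite(f"pics/{c}0z.png",cv2.resize(im[150:310,220:420],None,fx=4,fy=3.75,interpolation=cv2.INTER_CUBIC)[:600,:800])
```

```text
(no output)
```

View pics/top0.png

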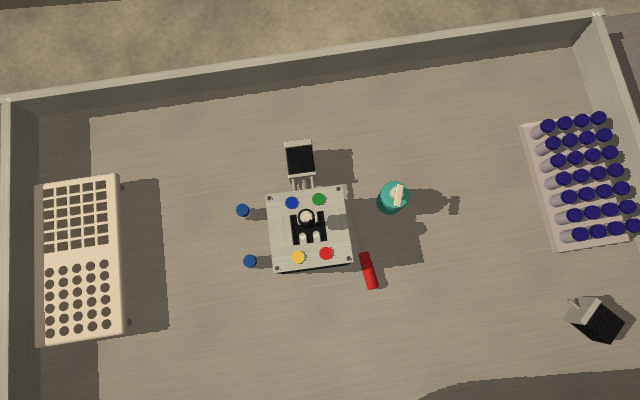

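View pics/side0.png

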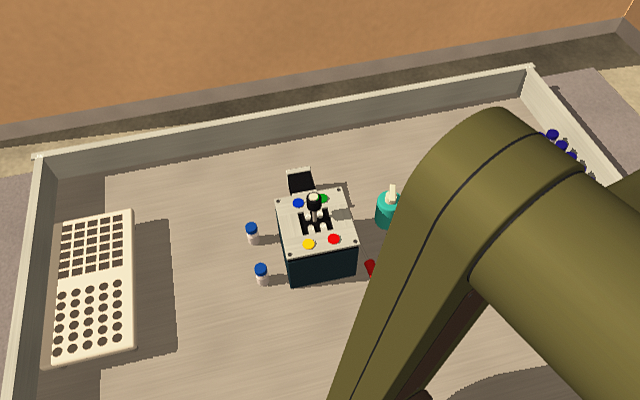

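```bash
sleep 0
```

```text
(no output)
```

View pics/top0z.png

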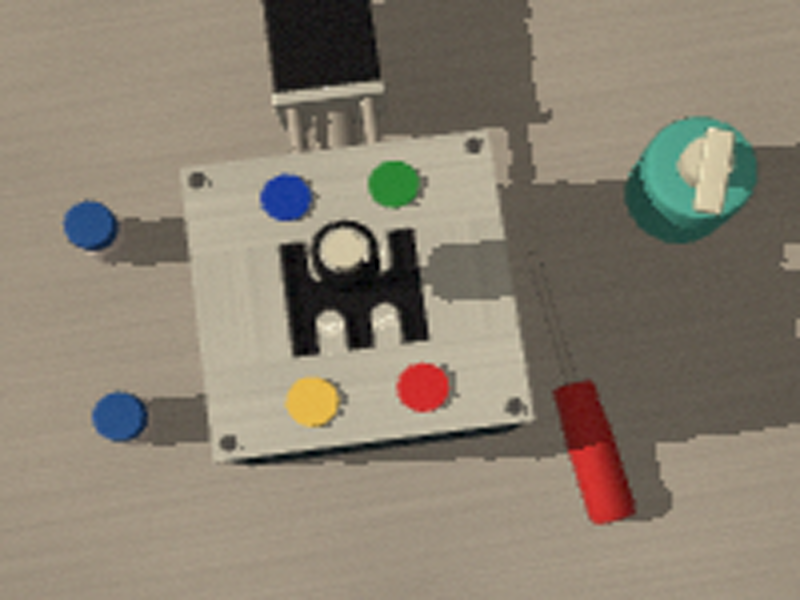

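View pics/side0z.png

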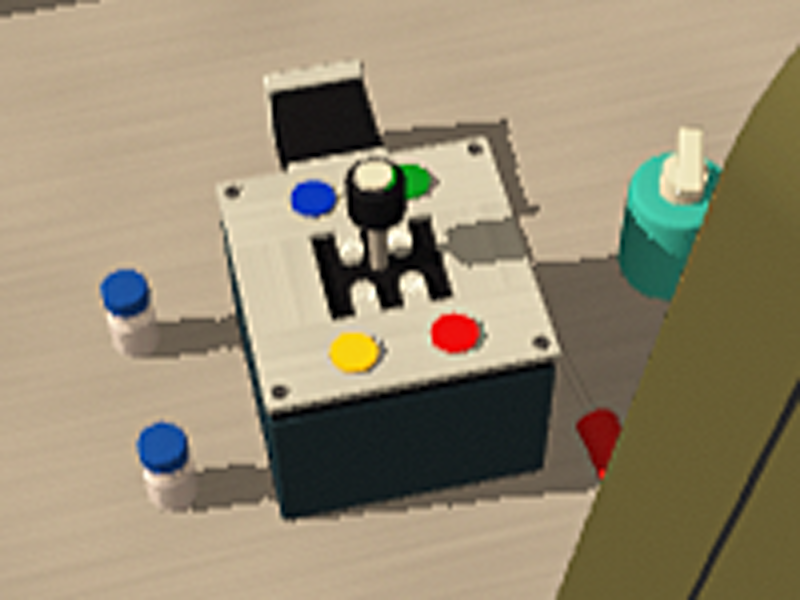

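The top view shows blue at (292,202), green at (318,199), yellow at (298,257) and red at (326,253). The knob's dot is at (306,216). So blue is the (+x,+y) slot, on the motor and vial side. Next I'll fit the gearbox frame and find the lever.

```bash
cat >> h.py <<'E'
import json
def blob(im,lo,hi,roi,amin=20):
    hsv=cv2.cvtColor(im,cv2.COLOR_RGB2HSV); m=cv2.inRange(hsv,lo,hi); mm=np.zeros_like(m); x0,y0,x1,y1=roi; mm[y0:y1,x0:x1]=m[y0:y1,x0:x1]
    n,l,s,c=cv2.connectedComponentsWithStats(mm)
    i=1+np.argmax(s[1:,4]); return c[i],s[i,4]
HS=dict(blue=((108,150,100),(125,255,255)),red=((0,170,120),(5,255,255)),yellow=((18,150,150),(30,255,255)),green=((50,120,60),(75,255,255)))
LOC=dict(blue=(52,26),green=(52,-26),yellow=(-52,26),red=(-52,-26))
E
python3 - <<'E'
from h import *
for c,roi in(("top",(270,185,345,270)),("side",(280,190,350,255))):
    im=cv2.imread(f"pics/{c}0.png")[:,:,::-1].copy()
    A=[];B=[]
    for k in HS:
        if c=="side" and k=="green": continue
        p,a=blob(im,*HS[k],roi); w=px2w(c,p,z=.143); print(c,k,p.round(1),a,w.round(4)); A.append(LOC[k]);B.append(w[:2])
    A=np.array(A)/1000;B=np.array(B); a0,b0=A.mean(0),B.mean(0); U,S,V=np.linalg.svd((A-a0).T@(B-b0)); R=(U@V).T; t=b0-R@a0
    print("center",t.round(4),"yaw",np.arctan2(R[1,0],R[0,0]),"res mm",((A@R.T+t-B)*1000).round(1).tolist())
    uv=(306,216.1) if c=="top" else (220+377/4,150+176/3.75)
    w=px2w(c,uv,z=.21)
    print("knobtop",w.round(4),"local mm",(R.T@(w[:2]-t)*1000).round(1))
E
```

```text
top blue [291.1 202.3] 111 [0.5745 0.0799 0.143 ]
top red [325.4 252.8] 122 [0.4697 0.0307 0.143 ]
top yellow [297.6 256.6] 121 [0.4709 0.0827 0.143 ]
top green [317.9 198.6] 114 [0.5733 0.0284 0.143 ]
center [0.5221 0.0554] yaw -0.02445023925198497 res mm [[0.2, 0.2], [-0.2, -0.0], [-0.2, -0.0], [0.1, -0.2]]
knobtop [0.5323 0.0547 0.21  ] local mm [10.2 -0.5]
side blue [297.8 202.4] 80 [0.5748 0.0797 0.143 ]
side red [333.2 238.4] 100 [0.4693 0.0302 0.143 ]
side yellow [308.1 243.5] 101 [0.4705 0.082  0.143 ]
center [0.522  0.0549] yaw -0.023636292366573487 res mm [[-0.2, -0.0], [0.1, -0.1], [0.1, 0.1]]
knobtop [0.5317 0.0529 0.21  ] local mm [ 9.8 -1.8]
```

```bash
cat >> h.py <<'E'
from scipy.spatial.transform import Rotation as Ro
G=np.array([.522,.0552]);YAW=-.024
Rg=np.array([[np.cos(YAW),-np.sin(YAW)],[np.sin(YAW),np.cos(YAW)]])
def tool():
    o=get_obs();q=o["ee_rot"];R=Ro.from_quat([q[1],q[2],q[3],q[0]]).as_matrix()
    return o,np.array(o["eef_pos"]),R
def loc(p): return np.r_[Rg.T@(p[:2]-G)*1000,p[2]*1000]
def plan(*targets):
    o,p,R=tool(); yaw=np.arctan2(R[1,0],R[0,0])
    print("t",o["clock"],"loc mm",loc(p).round(1),"yaw",yaw.round(3),"F",np.round(o["ft_force"],1),"tilt",R[:,2].round(3))
    for t in targets:
        w=np.r_[G+Rg@(np.array(t[:2])/1000),t[2]/1000]
        print(t,(R.T@(w-p)).round(4),"turn",round(yaw-YAW,3))
E
python3 -c "
from h import *
plan((42,0,265),(42,0,172))"
```

```text
t 0.8 loc mm [-228.  -648.2  214.7] yaw 0.443 F [-0.1  0.4 -0.1] tilt [ 0.  0. -1.]
(42, 0, 265) [ 0.5328 -0.4573 -0.0503] turn 0.467
(42, 0, 172) [ 0.5328 -0.4573  0.0427] turn 0.467
```

>>> {"method": "servo_tool", "body": {"steps": [0,0,-0.05,0,0.533,-0.457,-0.05,0.467,0.533,-0.457,-0.05,0.467,0.533,-0.457,-0.05,0.467,0.533,-0.457,-0.05,0.467,0.533,-0.457,-0.05,0.467,0.533,-0.457,-0.05,0.467,0.533,-0.457,-0.05,0.467,0.533,-0.457,-0.05,0.467,0.533,-0.457,-0.05,0.467,0.533,-0.457,-0.05,0.467,0.533,-0.457,-0.05,0.467], "gripper": -1}}

```text
clock: 2.3
eef_pos: [0.5589, 0.0427, 0.2651]
ee_rot: [0.0, 1.0, -0.012, 0.001]
ft_force: [0.7, -0.3, 0.1]
width: 0.0006
```

```bash
python3 -c "
from h import *
plan((42,0,265),(42,0,172))"
```

```text
t 2.3 loc mm [ 37.2 -11.6 265.1] yaw -0.024 F [ 0.7 -0.3  0.1] tilt [ 0.001 -0.    -1.   ]
(42, 0, 265) [ 0.0048 -0.0116  0.0001] turn -0.0
(42, 0, 172) [ 0.0047 -0.0116  0.0931] turn -0.0
```

>>> {"method": "servo_tool", "body": {"steps": [0,0,0,0,0,0,0,0]}}

```text
clock: 2.55
eef_pos: [0.5581, 0.0406, 0.2645]
ee_rot: [0.0, 1.0, -0.012, -0.0]
ft_force: [0.2, -0.6, 0.4]
width: 0.0003
```

```bash
python3 -c "
from h import *
plan((42,0,265),(42,0,172))
im,d=read_camera('side');cv2.imwrite('pics/s1.png',cv2.resize(im[100:340,220:540],None,fx=2.5,fy=2.5)[:,:,::-1])"
```

```text
t 2.55 loc mm [ 36.5 -13.7 264.5] yaw -0.024 F [ 0.2 -0.6  0.4] tilt [-0.001 -0.    -1.   ]
(42, 0, 265) [ 0.0055 -0.0137 -0.0005] turn 0.0
(42, 0, 172) [ 0.0056 -0.0137  0.0925] turn 0.0
```

View pics/s1.png

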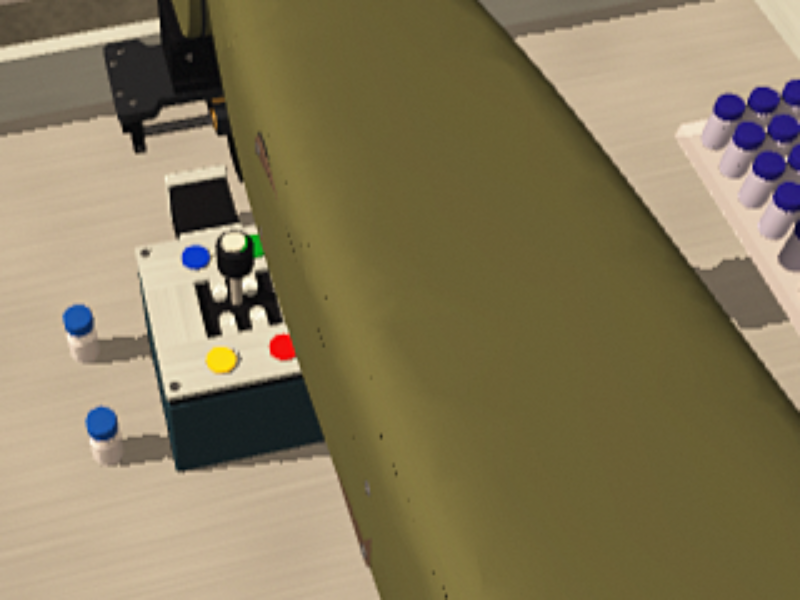

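The lever is still near x=+9 and the side view is partly blocked by the arm. I'll check where the TCP should project.

```bash
python3 -c "
from h import *
o,p,R=tool()
for dz in(0,.078,.2):
  for dy in (-.09,0,.09):
    print(dz,dy,((w2px('side',p+[0,dy,dz])-[220,100])*2.5).round())"
```

```text
0 -0.09 [355. 147.]
0 0 [242. 170.]
0 0.09 [127. 193.]
0.078 -0.09 [362.  76.]
0.078 0 [241.  99.]
0.078 0.09 [117. 124.]
0.2 -0.09 [375. -59.]
0.2 0 [238. -35.]
0.2 0.09 [97. -9.]
```

>>> {"method": "servo_tool", "body": {"steps": [0.003,-0.007,0,0,0.0055,-0.0135,0,0,0.0055,-0.0135,0,0,0.0055,-0.0135,0,0]}}

```text
clock: 3.1
eef_pos: [0.5641, 0.0538, 0.2647]
ee_rot: [0.0, 1.0, -0.012, -0.0]
ft_force: [1.0, -0.5, 0.6]
width: 0.0001
```

```bash
python3 -c "
from h import *
plan((42,0,265),(42,0,172))
im,d=read_camera('top');cv2.imwrite('pics/t1.png',cv2.resize(im[100:340,200:520],None,fx=2.5,fy=2.5)[:,:,::-1])"
```

```text
t 3.1 loc mm [ 42.1  -0.4 264.7] yaw -0.024 F [ 1.  -0.5  0.6] tilt [-0. -0. -1.]
(42, 0, 265) [-0.0001 -0.0004 -0.0003] turn -0.0
(42, 0, 172) [-0.0001 -0.0004  0.0927] turn -0.0
```

View pics/t1.png

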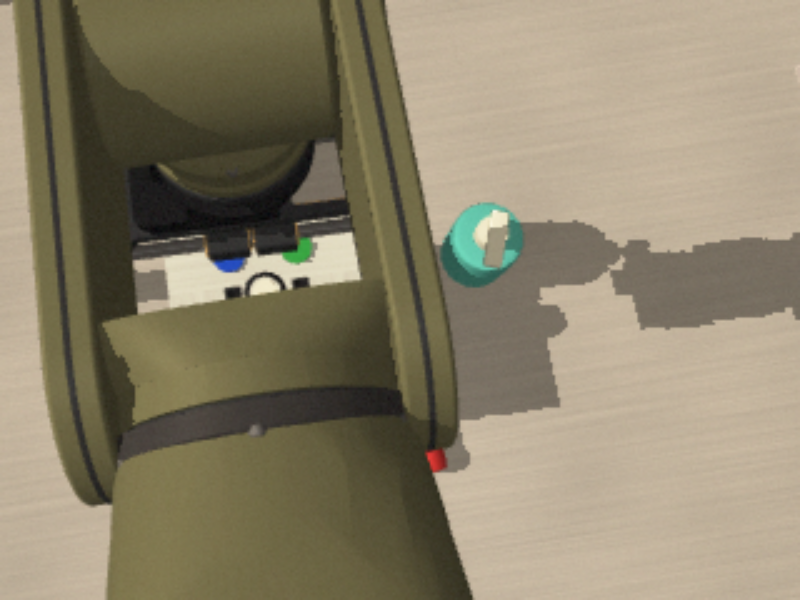

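The top view shows the fingers just past the knob on the motor side, and the knob dot at (265,290) in the crop. Clear to descend.

>>> {"method": "servo_tool", "body": {"steps": [0,0,0.03,0,0,0,0.06,0,0,0,0.093,0,0,0,0.093,0,-0.004,0,0.093,0,-0.008,0,0.093,0,-0.008,0,0.093,0]}}

```text
clock: 4.03
eef_pos: [0.5572, 0.0542, 0.1737]
ee_rot: [-0.0, 1.0, -0.012, 0.002]
ft_force: [1.3, 0.1, 1.1]
width: 0.0005
```

```bash
python3 -c "
from h import *
plan((26,0,172))
im,d=read_camera('top');cv2.imwrite('pics/t2.png',cv2.resize(im[180:280,240:370],None,fx=6,fy=6)[:,:,::-1])"
```

```text
t 4.025 loc mm [ 3.520e+01 -1.000e-01  1.737e+02] yaw -0.024 F [1.3 0.1 1.1] tilt [ 0.004 -0.    -1.   ]
(26, 0, 172) [-0.0092 -0.0001  0.0017] turn -0.0
```

View pics/t2.png

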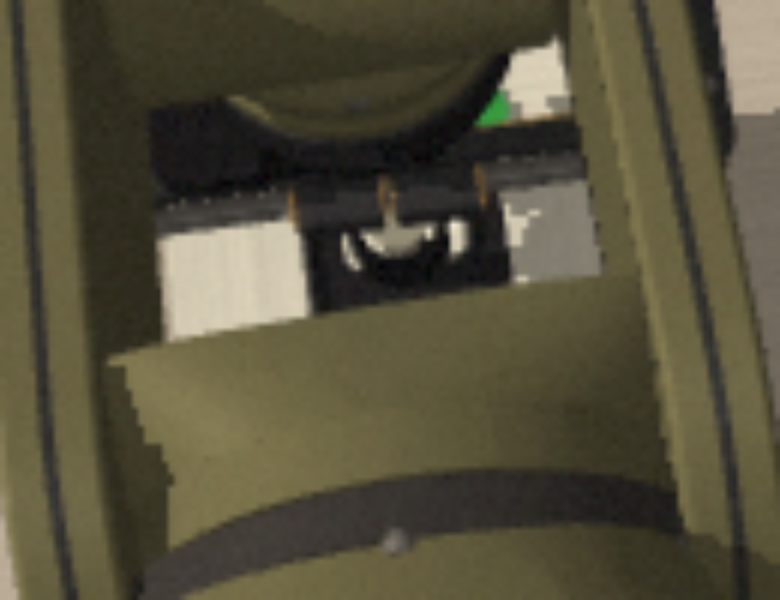

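>>> {"method": "servo_tool", "body": {"steps": [-0.002,0,0,0,-0.004,0,0,0,-0.004,0,0,0]}}

```text
clock: 4.45
eef_pos: [0.5524, 0.0543, 0.1721]
ee_rot: [-0.0, 1.0, -0.012, 0.001]
ft_force: [2.8, -1.0, 2.5]
width: 0.0001
```

>>> {"method": "servo_tool", "body": {"steps": [-0.002,0,0,0,-0.004,0,0,0,-0.004,0,0,0]}}

```text
clock: 4.82
eef_pos: [0.548, 0.0544, 0.1716]
ee_rot: [-0.0, 1.0, -0.012, 0.0]
ft_force: [2.9, 0.5, 2.4]
width: 0.0006
```

```bash
python3 -c "
from h import *
plan((25,0,172))
for c in('top','side'):
  im,d=read_camera(c);cv2.imwrite('pics/%s3.png'%c,cv2.resize(im[180:280,240:370],None,fx=6,fy=6)[:,:,::-1])"
```

```text
t 4.825 loc mm [ 26.   -0.2 171.6] yaw -0.024 F [2.9 0.5 2.4] tilt [ 0.  0. -1.]
(25, 0, 172) [-0.001  -0.0002 -0.0004] turn -0.0
```

View pics/side3.png

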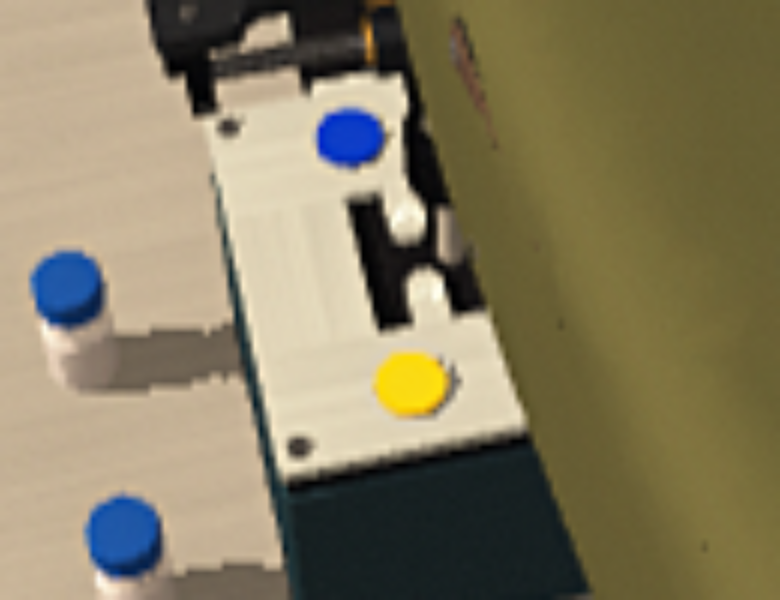

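View pics/top3.png

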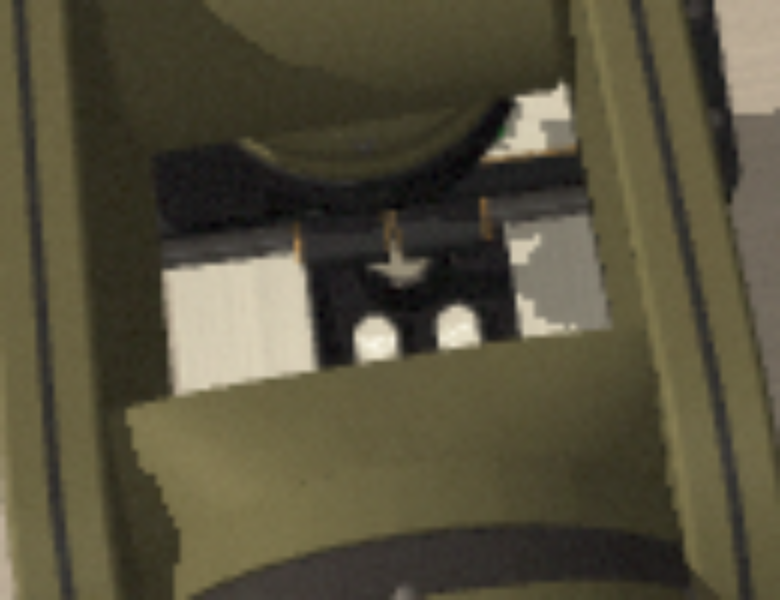

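The knob has moved with about 3 N of contact. One more millimetre, then back off, lift, go over to the -y side and look.

>>> {"method": "servo_tool", "body": {"steps": [-0.001,0,0,0,-0.001,0,0,0,0.016,0,0,0,0.016,0,0,0,0.016,0,-0.045,0,0.016,0,-0.093,0,0,0.03,-0.093,0,-0.026,0.043,-0.093,0,-0.026,0.043,-0.093,0,-0.026,0.043,-0.093,0]}}

```text
clock: 6.18
eef_pos: [0.5209, 0.0123, 0.2642]
ee_rot: [-0.0, 1.0, -0.012, -0.0]
ft_force: [-0.2, 0.1, -0.1]
width: 0.0001
```

```bash
python3 -c "
from h import *
plan((0,-43,172))
for c in('top','side'):
  im,d=read_camera(c);cv2.imwrite('pics/%s4.png'%c,cv2.resize(im[180:280,240:370],None,fx=6,fy=6)[:,:,::-1])
for x in(-5,0,5): 
  p=np.r_[G+Rg@[x/1e3,0],.21]; print(x,(w2px('top',p)-[240,180])*6,(w2px('side',p)-[240,180])*6)"
```

```text
t 6.175 loc mm [-1.000e-01 -4.290e+01  2.642e+02] yaw -0.024 F [-0.2  0.1 -0.1] tilt [-0.001  0.    -1.   ]
(0, -43, 172) [0.0002 0.0001 0.0922] turn -0.0
-5 [401.74566869 269.30733921] [449.03810016 138.35062242]
0 [399.52923939 252.09756749] [445.70330771 126.23273275]
5 [397.31968962 234.94121276] [442.38952981 114.19120527]
```

View pics/side4.png

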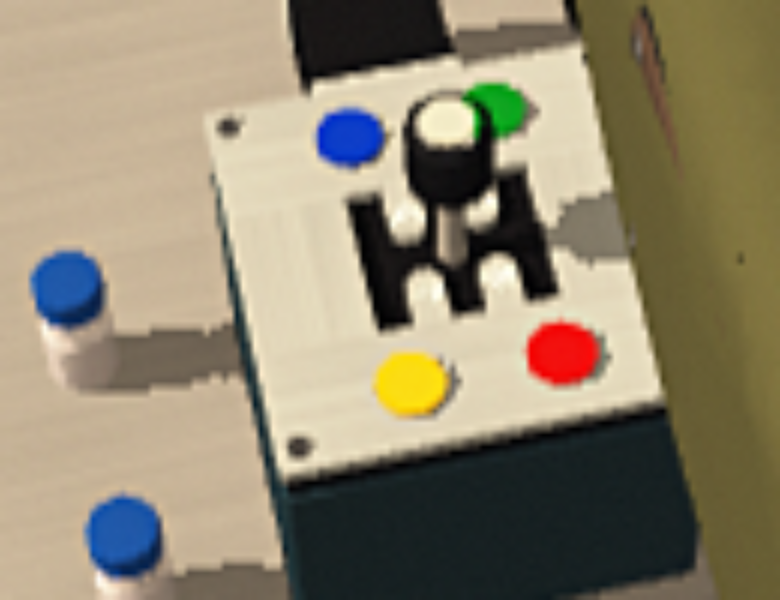

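View pics/top4.png

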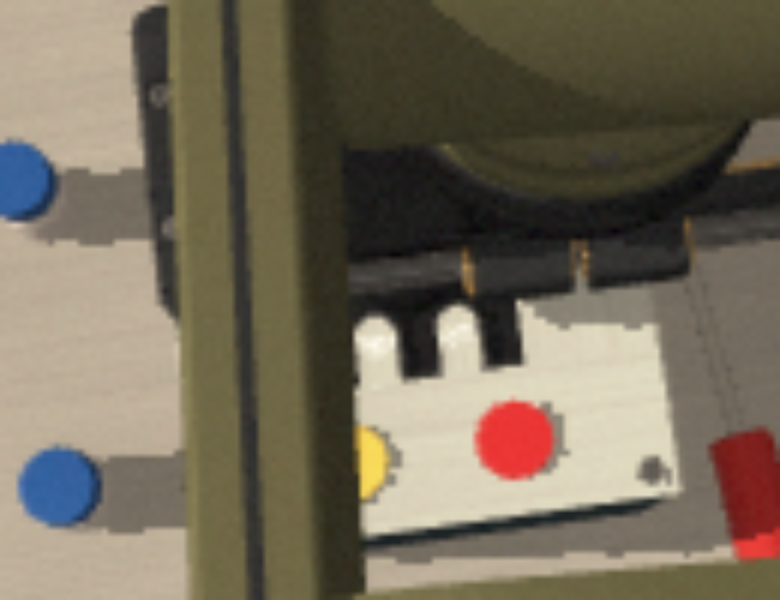

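The side view shows the knob's dot at (446,122) in the crop, which puts it at x≈+1.7, y≈0. That is inside the cross slot's play, so I'll descend and push +y.

>>> {"method": "servo_tool", "body": {"steps": [0,0,0.03,0,0,0,0.06,0,0,0,0.092,0,0,0,0.092,0,0,-0.006,0.092,0,0,-0.012,0.092,0,0,-0.016,0.092,0,0,-0.02,0.092,0,0,-0.02,0.092,0]}}

```text
clock: 7.4
eef_pos: [0.5221, 0.0319, 0.1735]
ee_rot: [0.0, 1.0, -0.012, 0.001]
ft_force: [0.9, -2.3, 2.0]
width: 0.0005
```

>>> {"method": "servo_tool", "body": {"steps": [0,-0.003,0,0,0,-0.006,0,0,0,-0.009,0,0,0,-0.009,0,0]}}

```text
clock: 7.9
eef_pos: [0.5218, 0.0412, 0.1727]
ee_rot: [-0.0, 1.0, -0.012, 0.0]
ft_force: [-0.2, -2.3, 2.6]
width: 0.0003
```

```bash
python3 -c "
from h import *
plan((0,7,172))
for c in('side',):
  im,d=read_camera(c);cv2.imwrite('pics/%s5.png'%c,cv2.resize(im[180:280,240:370],None,fx=6,fy=6)[:,:,::-1])
"
```

```text
t 7.9 loc mm [  0.2 -14.  172.7] yaw -0.024 F [-0.2 -2.3  2.6] tilt [ 0.  0. -1.]
(0, 7, 172) [-0.0002 -0.021   0.0007] turn 0.0
```

View pics/side5.png

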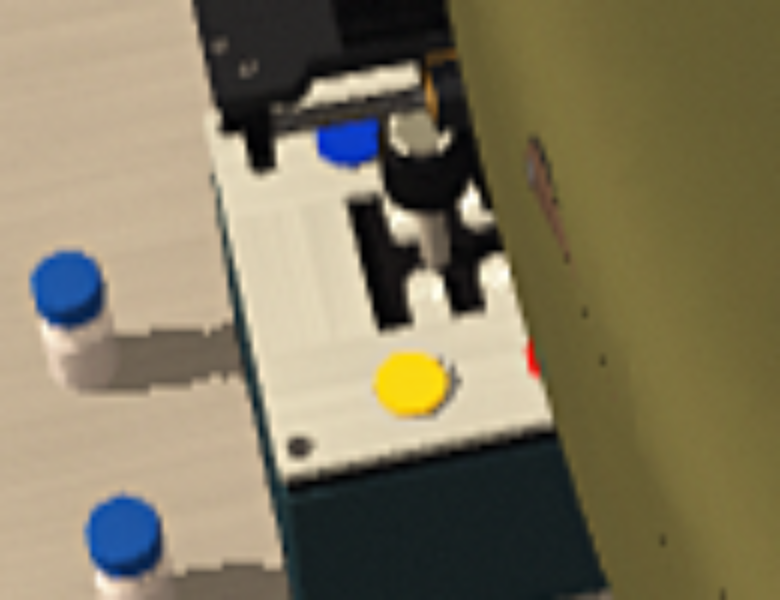

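The lever is moving smoothly along the cross slot, with the knob at (420,150) in the crop and about 2.3 N of push. Continuing.

>>> {"method": "servo_tool", "body": {"steps": [0,-0.003,0,0,0,-0.006,0,0,0,-0.009,0,0,0,-0.012,0,0,0,-0.012,0,0]}}

```text
clock: 8.57
eef_pos: [0.5221, 0.0533, 0.1725]
ee_rot: [0.0, 1.0, -0.012, -0.0]
ft_force: [-0.2, -2.8, 1.5]
width: 0.0003
```

>>> {"method": "servo_tool", "body": {"steps": [0,-0.003,0,0,0,-0.006,0,0,0,-0.006,0,0]}}

```text
clock: 8.95
eef_pos: [0.5221, 0.0592, 0.1723]
ee_rot: [-0.0, 1.0, -0.012, -0.0]
ft_force: [0.2, -2.4, 0.2]
width: 0.0002
```

```bash
python3 -c "
from h import *
plan((0,7,172))
for c in('side',):
  im,d=read_camera(c);cv2.imwrite('pics/%s6.png'%c,cv2.resize(im[180:280,240:370],None,fx=6,fy=6)[:,:,::-1])
for x,y in((0,33),(0,40),(5,40),(-5,40)): 
  p=np.r_[G+Rg@[x/1e3,y/1e3],.207]; print(x,y,(w2px('side',p)-[240,180])*6)
"
```

```text
t 8.95 loc mm [ -0.    4.  172.3] yaw -0.024 F [ 0.2 -2.4  0.2] tilt [-0.001  0.    -1.   ]
(0, 7, 172) [ 0.     -0.003   0.0003] turn 0.0
0 33 [347.1057116  150.47876048]
0 40 [326.04930702 154.50470992]
5 40 [323.10533241 142.34435029]
-5 40 [329.01199713 166.74237566]
```

View pics/side6.png

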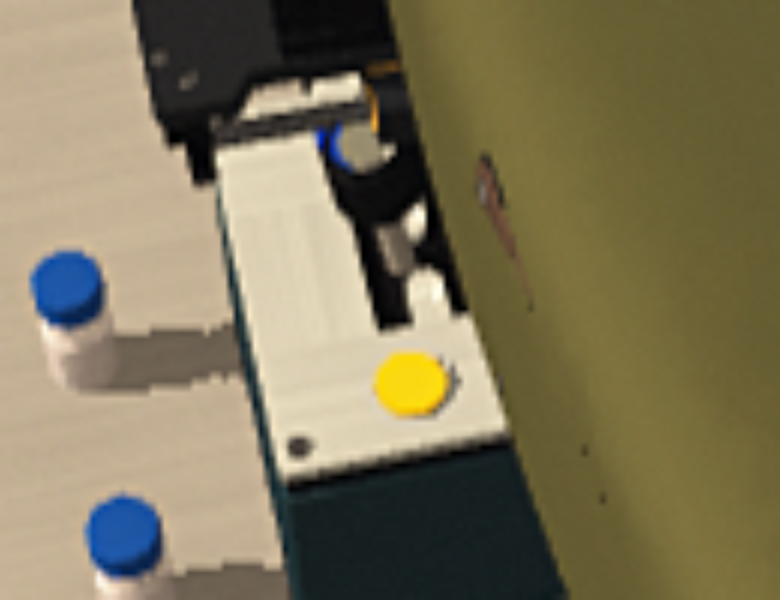

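>>> {"method": "servo_tool", "body": {"steps": [0,-0.002,0,0,0,-0.003,0,0,0,-0.003,0,0]}}

```text
clock: 9.38
eef_pos: [0.5221, 0.0621, 0.1724]
ee_rot: [0.0, 1.0, -0.012, -0.0]
ft_force: [0.1, -3.4, -1.0]
width: 0.0004
```

>>> {"method": "servo_tool", "body": {"steps": [0,-0.001,0,0,0,-0.0015,0,0,0,-0.0015,0,0]}}

```text
clock: 9.75
eef_pos: [0.5223, 0.0636, 0.1726]
ee_rot: [-0.0, 1.0, -0.012, -0.0]
ft_force: [0.7, -3.5, -1.2]
width: 0.0006
```

>>> {"method": "servo_tool", "body": {"steps": [0,-0.001,0,0,0,-0.0015,0,0,0,-0.0015,0,0]}}

```text
clock: 10.12
eef_pos: [0.5224, 0.0651, 0.1727]
ee_rot: [-0.0, 1.0, -0.012, -0.0]
ft_force: [-0.8, -3.0, -1.7]
width: 0.0003
```

>>> {"method": "servo_tool", "body": {"steps": [0,-0.001,0,0,0,-0.001,0,0]}}

```text
clock: 10.38
eef_pos: [0.5224, 0.0661, 0.1726]
ee_rot: [-0.0, 1.0, -0.012, -0.0]
ft_force: [0.2, -2.4, -1.6]
width: 0.0004
```

```bash
python3 -c "
from h import *
plan((0,7,172))
for c in('side',):
  im,d=read_camera(c);cv2.imwrite('pics/%s7.png'%c,cv2.resize(im[180:280,240:370],None,fx=6,fy=6)[:,:,::-1])
"
```

```text
t 10.375 loc mm [1.000e-01 1.090e+01 1.726e+02] yaw -0.024 F [ 0.2 -2.4 -1.6] tilt [-0.  0. -1.]
(0, 7, 172) [-0.0001  0.0039  0.0006] turn -0.0
```

View pics/side7.png

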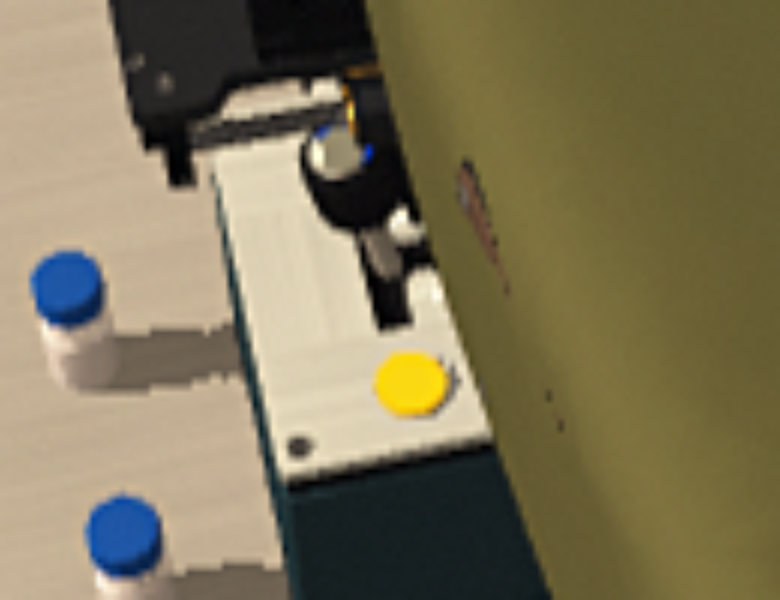

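The knob's dot is at (337,153), so y≈36 at its top, and the target there is about 40. A bit more until it meets the stop.

>>> {"method": "servo_tool", "body": {"steps": [0,-0.001,0,0,0,-0.0015,0,0,0,-0.0015,0,0]}}

```text
clock: 10.8
eef_pos: [0.5225, 0.0676, 0.1726]
ee_rot: [-0.0, 1.0, -0.012, -0.0]
ft_force: [-0.1, -3.0, -1.8]
width: 0.0002
```

>>> {"method": "servo_tool", "body": {"steps": [0,-0.001,0,0,0,-0.001,0,0]}}

```text
clock: 11.05
eef_pos: [0.5225, 0.0686, 0.1727]
ee_rot: [-0.0, 1.0, -0.012, -0.0]
ft_force: [0.5, -3.1, -1.8]
width: 0.0005
```

```bash
python3 -c "
from h import *
plan((0,7,172))
for c in('side',):
  im,d=read_camera(c);cv2.imwrite('pics/%s8.png'%c,cv2.resize(im[180:280,240:370],None,fx=6,fy=6)[:,:,::-1])
"
```

```text
t 11.05 loc mm [  0.2  13.4 172.7] yaw -0.024 F [ 0.5 -3.1 -1.8] tilt [-0.  0. -1.]
(0, 7, 172) [-0.0002  0.0064  0.0007] turn -0.0
```

View pics/side8.png

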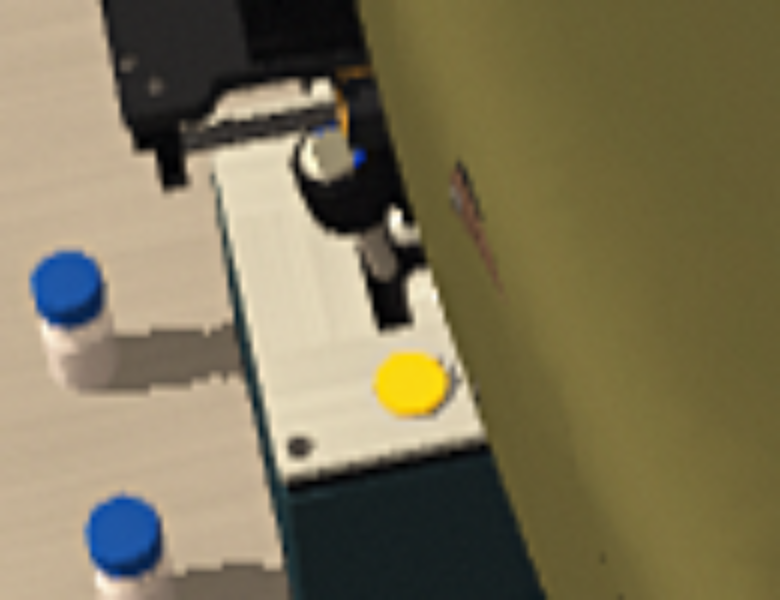

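The dot is at (328,157), so y≈39.5 at the knob's top and the lever is in the outer column at x≈0. Now I'll retract, lift, and move to the -x side of the knob.

>>> {"method": "servo_tool", "body": {"steps": [0,0.008,0,0,0,0.016,0,0,0,0.016,0,0,0,0.016,-0.045,0,0,0.016,-0.092,0,-0.02,0.016,-0.092,0,-0.042,-0.01,-0.092,0,-0.042,-0.0215,-0.092,0,-0.042,-0.0215,-0.092,0,-0.042,-0.0215,-0.092,0]}}

```text
clock: 12.35
eef_pos: [0.4814, 0.0908, 0.2645]
ee_rot: [0.0, 1.0, -0.012, -0.0]
ft_force: [0.9, 0.4, -0.0]
width: 0.0008
```

```bash
python3 -c "
from h import *
plan((-42,35,172))
for c in('top','side'):
  im,d=read_camera(c);cv2.imwrite('pics/%s9.png'%c,cv2.resize(im[180:280,240:370],None,fx=6,fy=6)[:,:,::-1])
"
```

```text
t 12.35 loc mm [-41.4  34.6 264.5] yaw -0.024 F [ 0.9  0.4 -0. ] tilt [-0. -0. -1.]
(-42, 35, 172) [-0.0006 -0.0004  0.0925] turn -0.0
```

View pics/side9.png

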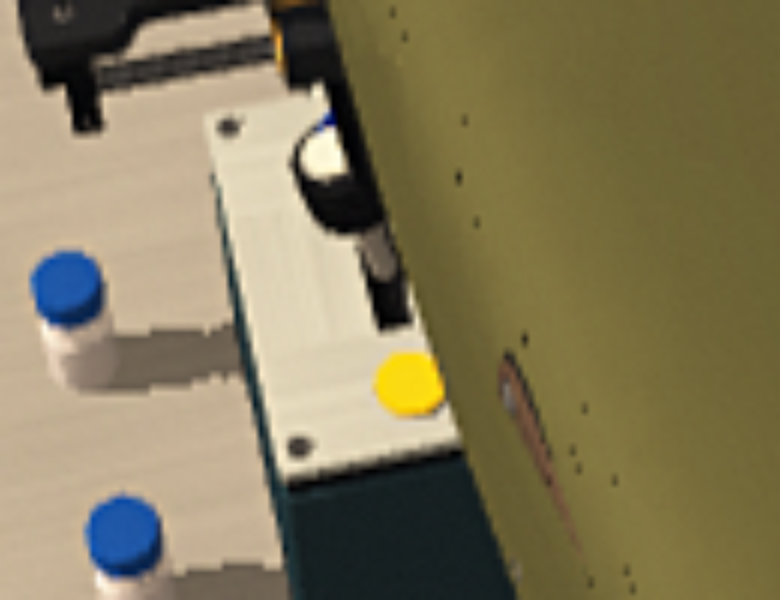

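View pics/top9.png

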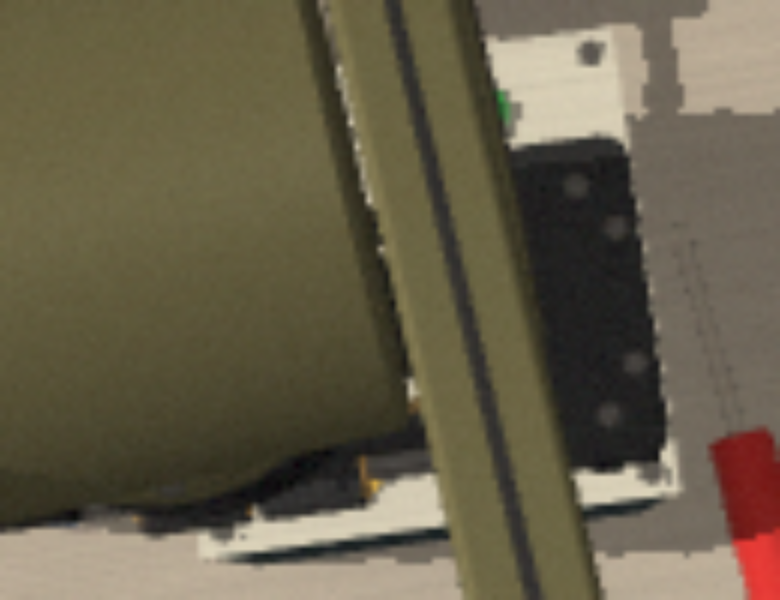

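The knob stayed put, with its dot near (325,155). Descending on the -x side and pushing +x.

>>> {"method": "servo_tool", "body": {"steps": [0,0,0.03,0,0,0,0.06,0,0,0,0.092,0,0,0,0.092,0,0.006,0,0.092,0,0.011,0,0.092,0,0.015,0,0.092,0,0.018,0,0.092,0,0.018,0,0.092,0]}}

```text
clock: 13.58
eef_pos: [0.4989, 0.0906, 0.1729]
ee_rot: [0.0, 1.0, -0.012, -0.0]
ft_force: [-2.1, -0.1, 1.8]
width: 0.0005
```

>>> {"method": "servo_tool", "body": {"steps": [0.003,0,0,0,0.006,0,0,0,0.009,0,0,0,0.009,0,0,0]}}

```text
clock: 14.08
eef_pos: [0.5082, 0.0903, 0.1726]
ee_rot: [0.0, 1.0, -0.012, -0.0]
ft_force: [-2.9, 0.2, 2.1]
width: 0.0005
```

```bash
python3 -c "
from h import *
plan((7,35,172))
for c in('side',):
  im,d=read_camera(c);cv2.imwrite('pics/%s10.png'%c,cv2.resize(im[180:280,240:370],None,fx=6,fy=6)[:,:,::-1])
"
```

```text
t 14.075 loc mm [-14.6  34.8 172.6] yaw -0.024 F [-2.9  0.2  2.1] tilt [-0. -0. -1.]
(7, 35, 172) [ 0.0216 -0.0002  0.0006] turn -0.0
```

View pics/side10.png

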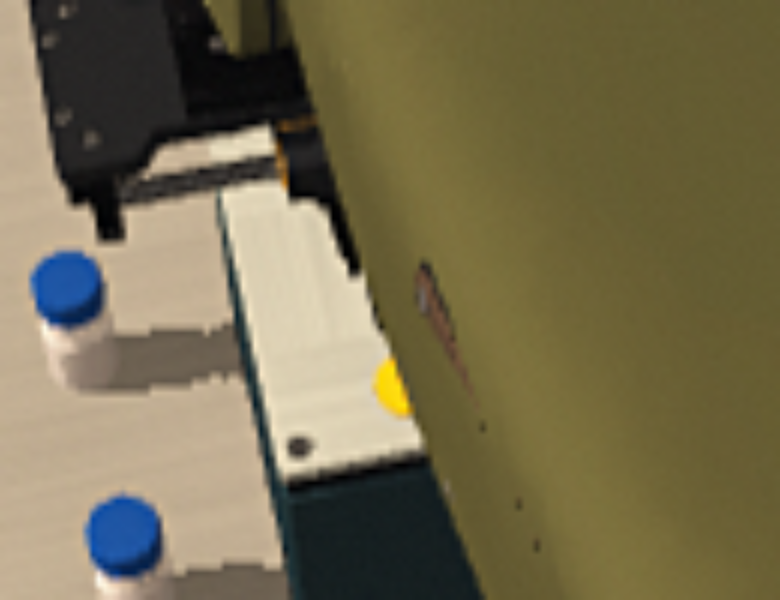

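Pushing at about 3 N, with the view now hidden by the gripper. I'll continue in small steps, watching the force.

>>> {"method": "servo_tool", "body": {"steps": [0.003,0,0,0,0.006,0,0,0,0.009,0,0,0,0.012,0,0,0,0.012,0,0,0]}}

```text
clock: 14.75
eef_pos: [0.5201, 0.0901, 0.1724]
ee_rot: [0.0, 1.0, -0.012, -0.0]
ft_force: [-2.3, -0.2, 0.8]
width: 0.0002
```

>>> {"method": "servo_tool", "body": {"steps": [0.002,0,0,0,0.004,0,0,0,0.006,0,0,0,0.006,0,0,0]}}

```text
clock: 15.25
eef_pos: [0.5259, 0.0899, 0.1723]
ee_rot: [0.0, 1.0, -0.012, -0.0]
ft_force: [-3.1, -0.5, -1.7]
width: -0.0
```

>>> {"method": "servo_tool", "body": {"steps": [0.001,0,0,0,0.002,0,0,0,0.002,0,0,0]}}

```text
clock: 15.62
eef_pos: [0.5276, 0.0899, 0.1722]
ee_rot: [0.0, 1.0, -0.012, -0.001]
ft_force: [-4.3, -0.3, -1.6]
width: 0.0008
```

>>> {"method": "servo_tool", "body": {"steps": [0.001,0,0,0,0.0015,0,0,0,0.0015,0,0,0]}}

```text
clock: 16.0
eef_pos: [0.5281, 0.0898, 0.1721]
ee_rot: [0.0, 1.0, -0.012, -0.002]
ft_force: [-7.4, -0.7, -1.0]
width: 0.0001
```

>>> {"method": "servo_tool", "body": {"steps": [0.001,0,0,0,0.0015,0,0,0,0.0015,0,0,0]}}

```text
clock: 16.38
eef_pos: [0.5286, 0.0898, 0.172]
ee_rot: [0.0, 1.0, -0.012, -0.003]
ft_force: [-10.8, -0.1, 1.8]
width: 0.0005
```

>>> {"method": "servo_tool", "body": {"steps": [0.001,0,0,0,0.0015,0,0,0,0.0015,0,0,0]}}

```text
clock: 16.75
eef_pos: [0.5289, 0.0898, 0.1719]
ee_rot: [0.0, 1.0, -0.012, -0.005]
ft_force: [-14.9, -1.1, 3.6]
width: 0.0008
```

The push hits a firm stop at 15 N. I'll back off, lift clear and move the arm away to check.

>>> {"method": "servo_tool", "body": {"steps": [-0.012,0,0,0,-0.024,0,0,0,-0.024,0,0,0,-0.024,0,-0.05,0,-0.024,0,-0.1,0,-0.06,0.05,-0.1,0,-0.11,0.1,-0.1,0,-0.15,0.3,-0.1,0,-0.15,0.3,-0.1,0,-0.15,0.3,-0.1,0,-0.15,0.3,-0.1,0,-0.15,0.3,-0.1,0]}}

```text
clock: 18.25
eef_pos: [0.3752, -0.2081, 0.2731]
ee_rot: [0.0, 1.0, -0.014, 0.001]
ft_force: [0.9, -0.2, 0.6]
width: 0.0001
```

Run:
```python
from h import *
plan()
for c,z in(('top',0),('side',0)):
  im,d=read_camera(c);cv2.imwrite('pics/%s11.png'%c,cv2.resize(im[180:280,240:370],None,fx=6,fy=6)[:,:,::-1])
  for q,zz in(("knob_center",.19),("stick_at_gate",.137)):
    for r in pinpoint(c,q)[:2]: print(c,q,round(r["score"],2),loc(px2w(c,r["xy"],z=zz)).round(1))
  for x,y in((37,40),(34,40),(30,40)):
    p=np.r_[G+Rg@[x/1e3,y/1e3],.203]; print(x,y,(w2px(c,p)-[240,180])*6)
```

```text
t 18.25 loc mm [-140.5 -266.8  273.1] yaw -0.028 F [ 0.9 -0.2  0.6] tilt [ 0.001 -0.001 -1.   ]
top knob_center 0.64 [ 33.4  32.7 190. ]
top stick_at_gate 0.74 [ 19.7  26.1 137. ]
top stick_at_gate 0.63 [ 57.4  20.6 137. ]
37 40 [248.46419149 149.36835738]
34 40 [249.62855026 159.38833467]
30 40 [251.18434682 172.77685945]
side knob_center 0.72 [ 27.6  38.5 190. ]
side stick_at_gate 0.68 [ 16.   26.1 137. ]
37 40 [305.39348153  73.50442899]
34 40 [307.08382971  80.49458163]
30 40 [309.34740477  89.85521831]
```

View pics/side11.png

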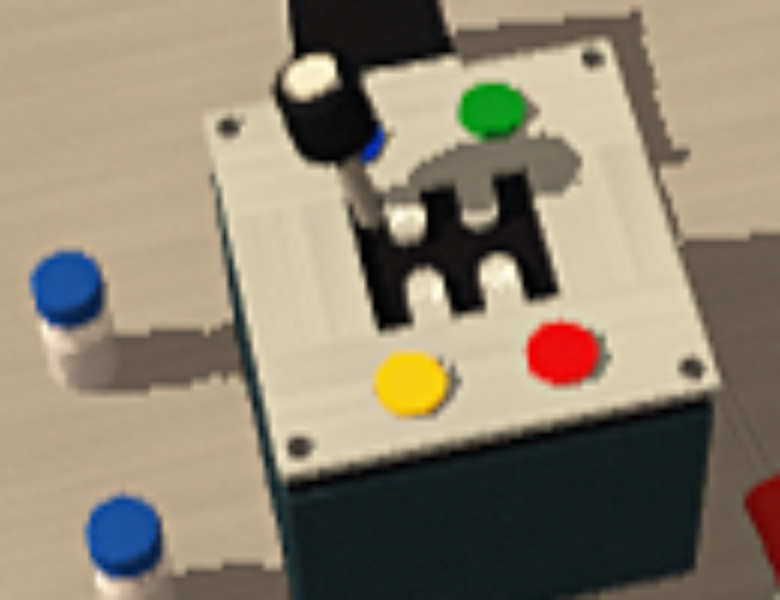

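View pics/top11.png

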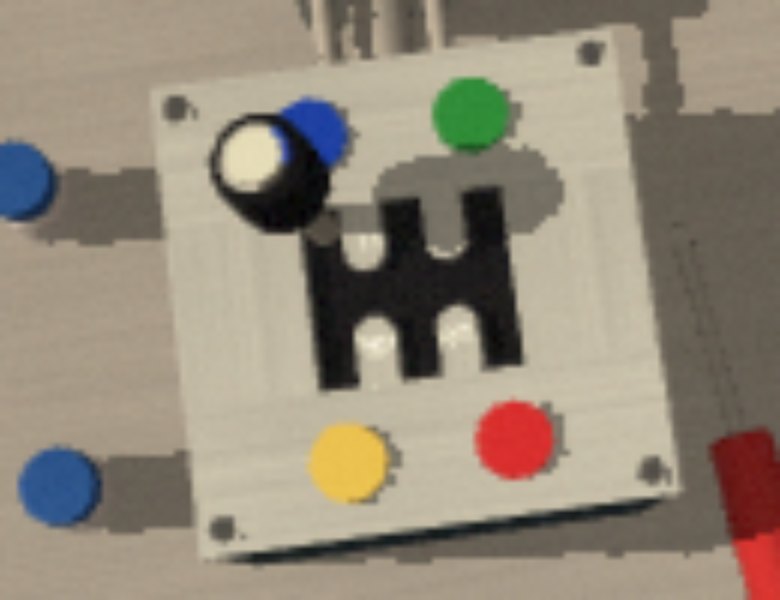

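Run:
```python
from h import *
for c in('top','side'):
  im,d=read_camera(c)
  hsv=cv2.cvtColor(im,cv2.COLOR_RGB2HSV); m=((im.astype(int).sum(2)>520)).astype(np.uint8)
  n,l,s,ce=cv2.connectedComponentsWithStats(m)
  e=w2px(c,np.r_[G+Rg@[.0365,.040],.203]); i=1+np.argmin(np.linalg.norm(ce[1:]-e,axis=1))
  print(c,ce[i],s[i,4],"expected",e,"loc at z203",loc(px2w(c,ce[i],z=.203)).round(1))
```

```text
top [281.25974026 205.76623377] 77 expected [281.44301724 205.17284689] loc at z203 [ 35.5  40.4 203. ]
side [291.48837209 191.93023256] 43 expected [290.94579525 192.44460944] loc at z203 [ 37.5  38.7 203. ]
```

The knob top averages x=36.5, y=39.6 over the two cameras, which matches the expected home value of about 36.8, 40. Handing in.

```bash
python3 -c "
from cell import *
print(hand_in())"
```

```text
the job is handed in; nothing more can be done
None
```

The gear lever is in the blue slot and, by my last checks, fully home. I handed the job in at about 18.5 s on the robot's clock, with the arm clear of everything.

- **Moves:** I used three pushes with the shut fingertips. The first brought the lever back to the cross slot, the second took it along the cross slot to the blue side, and the third took it into the blue slot.
- **Forces:** The lever moved at about 3 N. I pressed it against the end stop at no more than 15 N. I never gripped or lifted the knob.
- **Position check:** The knob top averaged x = 36.5 mm, y = 39.6 mm in the gearbox frame over the two cameras. Home should be about 36.8, 40. The cameras differed from each other by about 2 mm. Both pictures show the stick at the end of the blue column.
- **What disagreed:** The trained networks' readings of the knob centre scattered more, with x at 33.4 mm from the top camera and 27.6 mm from the side camera. They also put the stick at the gate at 19.7 and 16.0 mm. I relied on the dot measurement and the firm stop instead.
- **Other things:** The lever was not put home in any other coloured slot. The arm did not touch the vials, the pump bottle or the screwdriver. The vials looked unmoved in the last pictures. The pump bottle was outside the final crop and the screwdriver only partly inside it.

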